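# Make up two lunch kits

### The arm

A 6-joint arm with a two-finger parallel gripper is mounted at the origin on the work surface. World frame = base frame: x ahead of the robot, y to its left, z up, the work surface at z = 0. Lengths are in m, angles in rad, forces in N, time in s.
With the tool pointing down it reaches from about 0.25 to 0.775 m from the base axis. Payload 4 kg.
Tool frame: the origin (TCP) lies at the very end of the fingers, on their centre line; the grasp point (between the pads) lies 19 mm behind it; z points along the fingers, y is the direction in which the jaws open and shut (so a half turn about z gives the same grasp; the last joint's range is limited). The gripper opens to 94 mm and grips with 3 to 60 N. Pads are 16 mm wide; open, the fingers measure 119 mm over their backs; the gripper's body (75 mm by 177 mm) begins 78 mm behind the grasp point.
Start: joints at [1.072, 0.087, 1.371, -0, 1.684, -0.103], TCP at [0.212, 0.507, 0.206] pointing down, gripper open.
Joint ranges: [-3.1, 3.1], [-0.76, 2.03], [0.27, 2.55], [-1.08, 4.22], [0.17, 2.65], [-2.57, 2.57]. Speed limits (rad/s): [2.79, 2.79, 3.14, 3.14, 3.14, 3.14].

### API

Orientations are given as [roll, pitch, yaw] about the fixed x, y, z axes, in that order (R = Rz(yaw) Ry(pitch) Rx(roll)).
In Python, from bench import robot, snapshot, calibration gives the robot as it stands. The module is installed in compiled form; this text tells all that it offers.
- The arm moves only by the tool servo_tool, never from a script. Its argument "series" is text: rows parted by semicolons, each of 5 numbers parted by spaces: the closure, from -1 (fully open) to 1 (shut), then the shift along the tool's x, y, z in cm, then the turn about the tool's z in rad. A call has 1 to 20 rows; each row is the pose to reach, as a shift and turn from the pose commanded when the call began, along the tool's axes at that moment; what a row does not reach only later rows make up. A row lasts 1/12 s, in which the tool goes at most 41.7 mm and 7.16 degrees, less where a joint would pass 70% of its speed; a pose out of reach is approached as far as the arm can. A call with a gripper value outside its range is refused whole. The fingers move at their own pace and stop on an object; the grip force is fixed at half the most. Time passes only in rows, so rows that repeat a pose let the fingers close. It gives the time, the measured TCP pose, the force and the opening at its end, in the units of the state.
- robot.get_obs(): the state, without advancing time (a new reading comes with each control period).
- snapshot(name): name is "scene" or "top" or "wrist"; returns (picture, depth): 384x512x3 uint8, red, green, blue; 384x512 float32, m along the optical axis (not along the pixel's ray), 0 where there is no reading.
- calibration(name): a dict with "fx", "fy", "cx", "cy" (pixels), "k1" (the pictures are not rectified: a ray, as slopes to the right and down, at radius r is drawn at 1 + k1 r^2 times it, then the intrinsics apply), "rvec" (rotation vector, rad) and "tvec" (3), from world to camera coordinates, as OpenCV has them; the wrist camera has in their place "tool_from_camera" (4x4, takes a point from camera to tool coordinates, whose origin is the TCP and whose axes are the flange's). Camera axes: x right, y down, z forward; pixel columns grow to the right and rows downward; lengths in m; the calibration is good to about 2 mm. A picture is of the moment at which its call begins: read the wrist's pose just before it. calibration takes no time and is no camera call.
- robot.close_job(): hands the job in, once; it reports no verdict.
The state is a dict: "time": time; "joint_positions": joint angles; "qvel": joint speeds; "joint_torque": joint torques, N m; "tool_pos": TCP position; "ee_rot": TCP orientation; "wrist_force": force on the tool from outside, world axes, zero at the start; "wrist_torque": the same for the moment, N m; "width": finger opening in m.
Only numpy, scipy, OpenCV 4.12 (cv2) and the standard library are available. Lean on these libraries where they do the work, as an engineer would, in place of code of your own. Each camera call takes 0.05 s, during which the arm holds its last target. There are 200 camera calls.

### The job

Make up the two lunch kits: in the slim steel lunchbox, lay the purple spoon flat in the long bay and stand the ceramic katori upright in the square bay; on the wooden tray, lay the purple fork flat in the long groove and stand the little steel pickle box, flap up, in the square recess. Set the katori down gently, do not drop it, and leave the upturned glass tumbler where it stands.

Things in the scene. Friction and masses are not known exactly. Their poses are not given: they have to be found in the camera images.
- spoon_mid (a point): Purple plastic spoon, 164 mm long, lying flat; lies along its own x axis, head towards +x, its z up. Straight handle 14 mm wide (y) and 9 mm thick, reaching from x = -82 to +43 mm; round hollow bowl 38 mm across and 9 mm high at the +x end. About 30 g. The point is the middle of its length, on the handle, half-way up (4.5 mm above its underside): grip here across y.
- fork_mid (a point): Purple plastic fork, 164 mm long, lying flat; lies along its own x axis, head towards +x, its z up. Straight handle 14 mm wide (y) and 9 mm thick, reaching from x = -82 to +43 mm; flat head 26 mm wide with four tines at the +x end. About 30 g. The point is the middle of its length, on the handle, half-way up (4.5 mm above its underside): grip here across y.
- katori_mid (a point): Ceramic katori: small white round open bowl, 44 mm high, 60 mm across at the rim, 56 mm across at 10 mm height and 42 mm at its foot, wall 4 mm, about 120 g. Stands upright, z up. The point is on its axis, 22 mm above its underside. Can be gripped across the outside, in the upper part, from any side.
- pickle_box_mid (a point): Small closed steel pickle box, 56 mm (x) by 42 mm (y) by 40 mm high, about 120 g; its shut flap is the top, with a dark hinge strip and barrel (2 mm proud) along the +x edge, a dark thumb tab on top at -x and a small catch on the -x face. The flap does not open. Stands flap up, z up. The point is its centre, 20 mm above its underside. Grip across y.
- lunchbox: Shallow open base of the slim steel lunchbox, 279 mm (x) by 86 mm (y), fixed to the table. Origin: centre of its underside; z up. Floor 3 mm thick, walls and one cross divider 3 mm thick with their tops 15 mm above the table. Long bay: 190 by 80 mm inside, centre at x = -41.5, y = 0 mm. Square bay: 80 by 80 mm inside, centre at x = +96.5, y = 0 mm.
- tray: Light wooden tray, 206 mm (x) by 176 mm (y), fixed to the table. Origin: centre of its underside; z up. Rims and ledge 15 mm above the table, bottom of both hollows 4 mm above the table. Long groove: 190 mm (along x) by 72 mm, centre at x = 0, y = -44 mm. Square recess: 80 by 80 mm, centre at x = -55, y = +40 mm. The rest of the +y half is a flat solid ledge.
- tumbler_mid (a point): Glass tumbler standing upside down beyond the cutlery, 72 mm across at the open rim on the table, 56 mm at the thick closed top, 102 mm high. To be left alone. The point is on its axis, 50 mm above the table.
Not all that is in view belongs to the job. Leave any blue or green look-alike of the part that bears katori_mid alone.

How it is judged:
At the end, for the whole second after the job is handed in: Spoon in the lunchbox's long bay and fork in the tray's groove, flat, within 16 mm lengthwise, 28 mm crosswise and 0.4 rad of its middle line; katori upright in the square bay (14 mm), pickle box flap up in the square recess (22 mm); tilts under 0.12 rad; all released, at rest (x of spoon_mid in the frame of lunchbox between -0.0575 and -0.0255 m and y of spoon_mid in the frame of lunchbox between -0.028 and 0.028 m and z of spoon_mid in the frame of lunchbox below 0.013 m and angle between each of spoon_mid, katori_mid, fork_mid, pickle_box_mid's own z axis and vertical below 0.12 rad and linear speed of each of spoon, katori, fork, pickle_box below 0.02 m/s and angle between the x axis of spoon_mid and the x axis of lunchbox, either way round below 0.4 rad and x of katori_mid in the frame of lunchbox between 0.0825 and 0.1105 m and y of katori_mid in the frame of lunchbox between -0.014 and 0.014 m and z of katori_mid in the frame of lunchbox below 0.031 m and x of fork_mid in the frame of tray between -0.016 and 0.016 m and y of fork_mid in the frame of tray between -0.072 and -0.016 m and z of fork_mid in the frame of tray below 0.014 m and angle between the x axis of fork_mid and the x axis of tray, either way round below 0.4 rad and x of pickle_box_mid in the frame of tray between -0.077 and -0.033 m and y of pickle_box_mid in the frame of tray between 0.018 and 0.062 m and z of pickle_box_mid in the frame of tray below 0.03 m); the robot touches nothing.
It fails at once if The tumbler is shifted by more than 30 mm (distance of tumbler_mid from where it was at the start of the episode above 0.03 m).
It fails at once if The katori is dropped (falls free faster than 0.7 m/s, that is from more than 25 mm) (linear speed of katori above 0.7 m/s and contact force between the fingers and katori below 0.05 N).
It also fails if it takes over 99 s, if anything falls off the work surface, if the arm or the gripper's body presses on something with over 40 N, if the wrist force passes 120 N, or if a joint passes its speed limit or range.

## Working session

There is one attempt and no reset: what is moved stays moved. The work goes in short steps, Python scripts to look and compute and a tool call to move; the robot and the scene stay as the last step left them, time stands still between calls to the robot, and variables do not carry over. Pictures are saved under pics/ and viewed, about 12 in all and at most 16, crops included, and the job is handed in when it is done.

Besides the shell and the picture viewer there is one more tool, called after "Request:" by a JSON object that holds its "name" and its "arguments". servo_tool: Moves the arm, as the interface text tells. Its arguments: {"type":"object","properties":{"series":{"type":"string"}},"required":["series"]}

```bash
mkdir -p pics; cat > h.py <<'E'
import numpy as np, cv2
from bench import robot, snapshot, calibration
from scipy.spatial.transform import Rotation as Ro
def cam(n,obs=None):
    c=calibration(n)
    if n=="wrist":
        T=np.eye(4);T[:3,:3]=Ro.from_euler('xyz',obs['ee_rot']).as_matrix();T[:3,3]=obs['tool_pos']
        M=T@np.array(c['tool_from_camera'])
    else:
        M=np.eye(4);R=cv2.Rodrigues(np.array(c['rvec'],float))[0];M[:3,:3]=R.T;M[:3,3]=-R.T@np.array(c['tvec']).ravel()
    return c,M
def rays(c,uv):
    uv=np.atleast_2d(np.array(uv,float));d=np.stack([(uv[:,0]-c['cx'])/c['fx'],(uv[:,1]-c['cy'])/c['fy']],1);s=d.copy()
    for _ in range(20): s=d/(1+c['k1']*(s**2).sum(1,keepdims=True))
    return np.c_[s,np.ones(len(s))]
def plane(c,M,uv,z):
    r=rays(c,uv)@M[:3,:3].T;o=M[:3,3];return o+r*((z-o[2])/r[:,2])[:,None]
def cloud(c,M,dep):
    h,w=dep.shape;v,u=np.mgrid[:h,:w];r=rays(c,np.c_[u.ravel(),v.ravel()])
    P=(r*dep.ravel()[:,None])@M[:3,:3].T+M[:3,3];P[dep.ravel()==0]=np.nan;return P.reshape(h,w,3)
def shot(n,f):
    o=robot.get_obs();p,d=snapshot(n);cv2.imwrite('pics/'+f+'.png',p[:,:,::-1]);np.savez('pics/'+f+'.npz',p=p,d=d,pos=o['tool_pos'],rot=o['ee_rot']);return o,p,d
E
python3 - <<'E'
from h import *
for n in("top","scene"):
    o,p,d=shot(n,n+"0");c,M=cam(n,o);print(n,c,M[:3,3],M[:3,2])
print({k:np.round(v,3) for k,v in o.items()});print(calibration("wrist"))
a=cv2.imread('pics/top0.png');cv2.imwrite('pics/top0b.png',cv2.resize(a,(800,600)))
E
```

```text
top {'fx': 391.54357864555146, 'fy': 391.54357864555146, 'cx': 257.291133422397, 'cy': 198.61141344330832, 'k1': -0.10961154587008126, 'rvec': array([ 2.18201805, -2.14767286,  0.13350822]), 'tvec': array([-0.01920417,  0.57672844,  0.95256881])} [ 0.46268794 -0.0039614   1.01305282] [ 0.11587843 -0.00617675 -0.9932442 ]
scene {'fx': 360.0024991780331, 'fy': 360.0024991780331, 'cx': 253.16926407343698, 'cy': 188.74637220445447, 'k1': -0.012533286590776046, 'rvec': array([ 1.35303323,  2.2914726 , -0.84127752]), 'tvec': array([ 0.26560252, -0.35222084,  1.12385809])} [0.99923174 0.24932164 0.63010782] [-0.56541829 -0.31338004 -0.76295157]
{'time': np.float64(0.05), 'joint_positions': array([ 1.072,  0.088,  1.372,  0.   ,  1.684, -0.103]), 'qvel': array([-0.001, -0.   , -0.   ,  0.   , -0.   , -0.   ]), 'joint_torque': array([ 2.0000e-03, -3.4154e+01, -3.0360e+01,  7.2000e-02,  3.1000e-02,
       -0.0000e+00]), 'tool_pos': array([0.212, 0.507, 0.204]), 'ee_rot': array([-3.139, -0.   ,  2.746]), 'wrist_force': array([ 0.346, -0.427,  0.109]), 'wrist_torque': array([-0.003, -0.017,  0.009]), 'width': np.float64(0.094)}
{'fx': 328.6234721711327, 'fy': 328.6234721711327, 'cx': 254.47108985690727, 'cy': 191.15576615398587, 'k1': 0.013321075721468924, 'tool_from_camera': array([[ 7.83197100e-05, -9.70854625e-01, -2.39669129e-01,
         6.93450631e-02],
       [ 9.99999165e-01,  3.85157545e-04, -1.23341851e-03,
         2.54671420e-04],
       [ 1.28978044e-03, -2.39668832e-01,  9.70853845e-01,
        -1.79559843e-01],
       [ 0.00000000e+00,  0.00000000e+00,  0.00000000e+00,
         1.00000000e+00]])}
```

View pics/top0b.png

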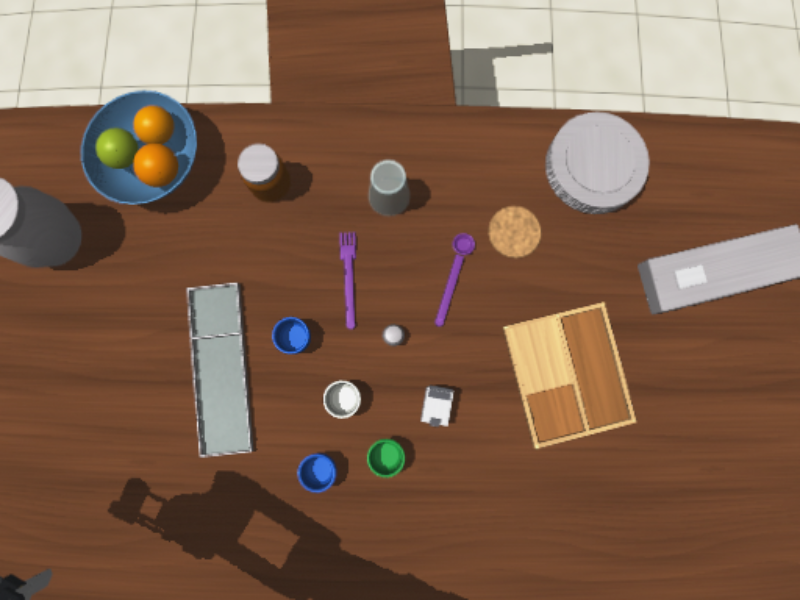

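View pics/scene0.png

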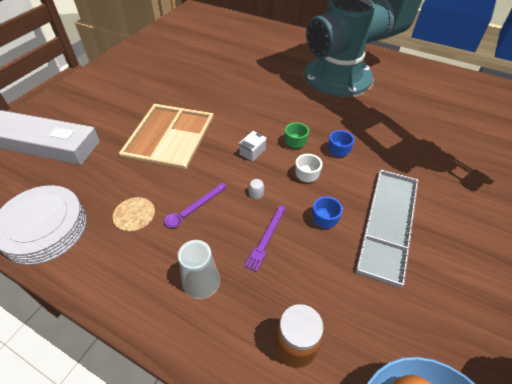

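The top view (800 px) shows these parts:

| Part | Pixel position |
|---|---|
| Lunchbox | (220,370), square bay at the far end |
| Tray | (570,375), recess at (555,412), groove at right |
| Fork | (348,280) |
| Spoon | (455,280) |
| White katori | (342,399) |
| Pickle box | (438,405) |
| Tumbler | (389,187) |

Image up is +x and image left is +y. The blue and green cups, the small knob at (394,335) and the rest are clutter.

```bash
cat > m.py <<'E'
from h import *
z=np.load('pics/top0.npz');p=z['p'];d=z['d'];c,M=cam("top");P=cloud(c,M,d)
hsv=cv2.cvtColor(p,cv2.COLOR_RGB2HSV)
def blob(mask,win,zp,name):
    u0,v0,u1,v1=[int(a/1.5625) for a in win];m=np.zeros(mask.shape,np.uint8);m[v0:v1,u0:u1]=mask[v0:v1,u0:u1]
    m=cv2.morphologyEx(m,cv2.MORPH_CLOSE,np.ones((5,5)))
    k=max(cv2.findContours(m,0,2)[0],key=cv2.contourArea)
    W=plane(c,M,k[:,0],zp);r=cv2.minAreaRect((W[:,:2]*1000).astype(np.float32))
    f=np.zeros_like(m);cv2.drawContours(f,[k],-1,1,-1);zz=P[f>0][:,2]
    print(name,'rect c',np.round(r[0],1),'size',np.round(r[1],1),'ang',round(r[2],1),'z',np.round(np.nanpercentile(zz,[5,50,95]),4));return W,r,k
H,S,V=[hsv[:,:,i].astype(int) for i in range(3)]
pur=(H>125)&(H<160)&(S>80);
for n,w in(("fork",(325,220,375,340)),("spoon",(425,225,485,335))):
    W,r,k=blob(pur,w,.007,n);b=cv2.boxPoints(r);l=[np.linalg.norm(b[1]-b[0]),np.linalg.norm(b[2]-b[1])];a=b[1]-b[0] if l[0]>l[1] else b[2]-b[1];a=a*np.sign(a[0]);a/=np.linalg.norm(a);print('  yaw deg',np.degrees(np.arctan2(a[1],a[0])))
    # handle axis: rear part
    t=(W[:,:2]*1000-r[0])@a; h=(W[:,:2]*1000)[t<25]; q=cv2.minAreaRect(h.astype(np.float32)); print('  handle',q)
blob((S<60)&(V>100),(318,375,368,422),.044,"katori rim")
blob((S<60)&(V>50),(415,380,460,432),.040,"pickle")
blob((S<70),(180,275,262,465),.015,"lunchbox")
blob(((H>10)&(H<28)&(V>120)),(495,295,645,455),.015,"tray")
blob((S<80)&(V>80),(365,150,415,190),.102,"tumbler top")
blob((S<60)&(V>100),(380,320,410,350),.025,"knob")
np.set_printoptions(suppress=True,precision=4)
for uv in((290,335),(317,473),(386,458),(394,335),(342,399),(438,395),(388,172)):
    u,v=[int(a/1.5625) for a in uv];print(uv,P[v,u],p[v,u])
E
python3 m.py
```

```text
fork rect c [629.5  82.2] size [161.3  26.3] ang 1.7 z [0.0003 0.0078 0.0115]
  yaw deg 1.7183455
  handle ((589.6738891601562, 77.3968276977539), (81.51156616210938, 15.483941078186035), 3.552361249923706)
spoon rect c [633.4 -98.1] size [ 36.3 163.8] ang 77.3 z [0.0002 0.0082 0.0118]
  yaw deg -12.675874
  handle ((607.2312622070312, -84.30022430419922), (14.916651725769043, 107.20317077636719), 73.14593505859375)
katori rim rect c [434.8  83.2] size [58.7 56.6] ang 1.2 z [0.0032 0.0083 0.0455]
pickle rect c [425.7 -66.6] size [44.3 62.5] ang 81.0 z [0.0332 0.0404 0.0434]
lunchbox rect c [478.6 289.3] size [280.3  91.5] ang 7.0 z [0.0002 0.0036 0.015 ]
tray rect c [ 475.8 -286.4] size [246.6 250.3] ang 0.2 z [-0.      0.0061  0.0173]
tumbler top rect c [782.   17.3] size [45.5 55.5] ang 1.0 z [0.0747 0.1021 0.1049]
knob rect c [539.3   6.2] size [29.5 30.5] ang 27.5 z [0.023  0.0342 0.0377]
(290, 335) [0.537  0.1757 0.0071] [ 60 117 221]
(317, 473) [0.3144 0.1256 0.0077] [ 62 119 224]
(386, 458) [0.3393 0.0121 0.0087] [ 60 179  89]
(394, 335) [0.5378 0.0026 0.0348] [209 204 207]
(342, 399) [0.4335 0.0881 0.0035] [243 243 242]
(438, 395) [ 0.4444 -0.0679  0.043 ] [ 99 101 107]
(388, 172) [0.7846 0.0162 0.1016] [143 148 143]
```

```bash
cat > c.py <<'E'
from h import *
c,M=cam("top");np.set_printoptions(suppress=True,precision=1)
# corners order: (+x+y),(+x-y),(-x-y),(-x+y)
for n,q,L,Wd,hol in(("box",[(188,289),(239,283),(254,452),(200,457)],279,86,{'long':(-41.5,0),'sq':(96.5,0)}),("tray",[(504,326),(604,304),(635,422),(536,447)],206,176,{'groove':(0,-44),'recess':(-55,40)})):
    W=plane(c,M,np.array(q)/1.5625-.18,.015)[:,:2]*1000
    A=np.array([(L,Wd),(L,-Wd),(-L,-Wd),(-L,Wd)])/2.
    print(n,[round(np.linalg.norm(W[i]-W[(i+1)%4]),1) for i in range(4)])
    m=W.mean(0);X=A;Y=W-m;th=np.arctan2((X[:,0]*Y[:,1]-X[:,1]*Y[:,0]).sum(),(X*Y).sum());R=np.array([[np.cos(th),-np.sin(th)],[np.sin(th),np.cos(th)]])
    print(m,'yaw',np.degrees(th),'res',(Y-X@R.T).round(1).tolist())
    for k,v in hol.items(): print(k,m+R@np.array(v))
a=cv2.imread('pics/top0.png')
b=np.hstack([cv2.resize(a[170:300,110:240],(400,400),interpolation=2),cv2.resize(a[180:300,310:430],(400,400),interpolation=2)]);cv2.imwrite('pics/crop.png',b)
E
python3 c.py
```

```text
box [np.float64(86.7), np.float64(278.0), np.float64(89.3), np.float64(277.1)]
[477.5 287.5] yaw 7.149355465650714 res [[-1.0, 0.2], [-0.4, -0.4], [0.7, -1.6], [0.7, 1.8]]
long [436.4 282.4]
sq [573.3 299.5]
tray [np.float64(173.4), np.float64(201.1), np.float64(170.6), np.float64(203.1)]
[ 478.3 -287.7] yaw 14.108576258520063 res [[-0.3, -0.6], [-3.9, 1.3], [1.0, 2.2], [3.2, -2.8]]
groove [ 489.  -330.4]
recess [ 415.2 -262.3]
```

View pics/crop.png

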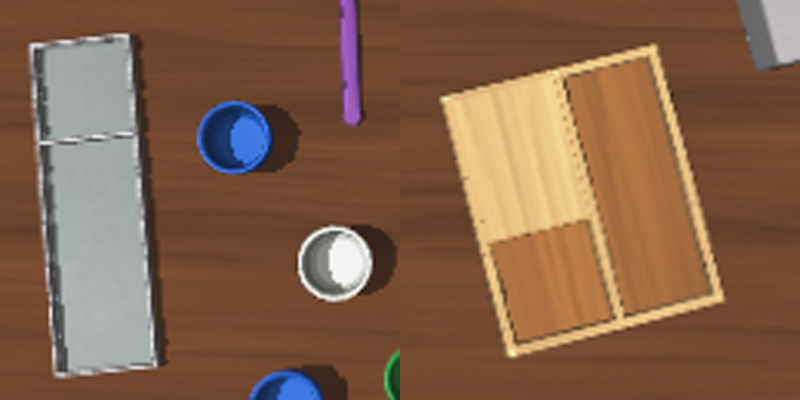

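```bash
cat > go.py <<'E'
import sys
from h import *
# usage: go.py x y z yawdeg (mm) -> shift in tool axes (cm), turn rad
o=robot.get_obs();R=Ro.from_euler('xyz',o['ee_rot']).as_matrix();t=o['tool_pos']
a=[float(v) for v in sys.argv[1:]]
for i in range(0,len(a),4):
    x,y,z,w=a[i:i+4];s=R.T@(np.array([x,y,z])/1000-t)*100
    cur=np.arctan2(R[1,0],R[0,0]);dy=(np.radians(w)-cur+np.pi)%(2*np.pi)-np.pi
    q6=o['joint_positions'][5]
    print('shift',s.round(2),'turn',round(-dy,3),'dist cm',round(np.linalg.norm(s),1),'q6 est',round(q6-dy+np.arctan2(y,x)-o['joint_positions'][0],2))
print('t',round(float(o['time']),2),'pos',t.round(4),'yaw',np.degrees(cur).round(2),'w',round(float(o['width']),4),'F',np.round(o['wrist_force'],1))
E
python3 go.py 500 0 300 180
```

```text
shift [-46.14 -35.69  -9.5 ] turn -0.396 dist cm 59.1 q6 est -1.57
t 0.1 pos [0.2118 0.507  0.2044] yaw 157.32 w 0.0941 F [-0.1  0.2 -0.3]
```

Request:
{"name": "servo_tool", "arguments": {"series": "-1 -46.1 -35.7 -9.5 -0.4; -1 -46.1 -35.7 -9.5 -0.4; -1 -46.1 -35.7 -9.5 -0.4; -1 -46.1 -35.7 -9.5 -0.4; -1 -46.1 -35.7 -9.5 -0.4; -1 -46.1 -35.7 -9.5 -0.4; -1 -46.1 -35.7 -9.5 -0.4; -1 -46.1 -35.7 -9.5 -0.4; -1 -46.1 -35.7 -9.5 -0.4; -1 -46.1 -35.7 -9.5 -0.4; -1 -46.1 -35.7 -9.5 -0.4; -1 -46.1 -35.7 -9.5 -0.4; -1 -46.1 -35.7 -9.5 -0.4; -1 -46.1 -35.7 -9.5 -0.4; -1 -46.1 -35.7 -9.5 -0.4; -1 -46.1 -35.7 -9.5 -0.4; -1 -46.1 -35.7 -9.5 -0.4; -1 -46.1 -35.7 -9.5 -0.4; -1 -46.1 -35.7 -9.5 -0.4"}}

```text
time: 1.68
tool_pos: [0.4991, 0.0016, 0.3003]
ee_rot: [3.141, -0.0, -3.136]
wrist_force: [0.2, 0.4, 0.3]
width: 0.0938
```

```bash
python3 - <<'E'
from h import *
o,p,d=shot("wrist","w1");print(o['tool_pos'],o['ee_rot'],o['qvel'].round(3))
cv2.imwrite('pics/w1b.png',cv2.resize(p[:,:,::-1],(800,600),interpolation=2))
E
```

```text
[0.49913064 0.00159835 0.3003084 ] [ 3.14107126e+00 -4.34058430e-04 -3.13554798e+00] [ 0.007 -0.006 -0.001 -0.001 -0.001 -0.003]
```

View pics/w1b.png

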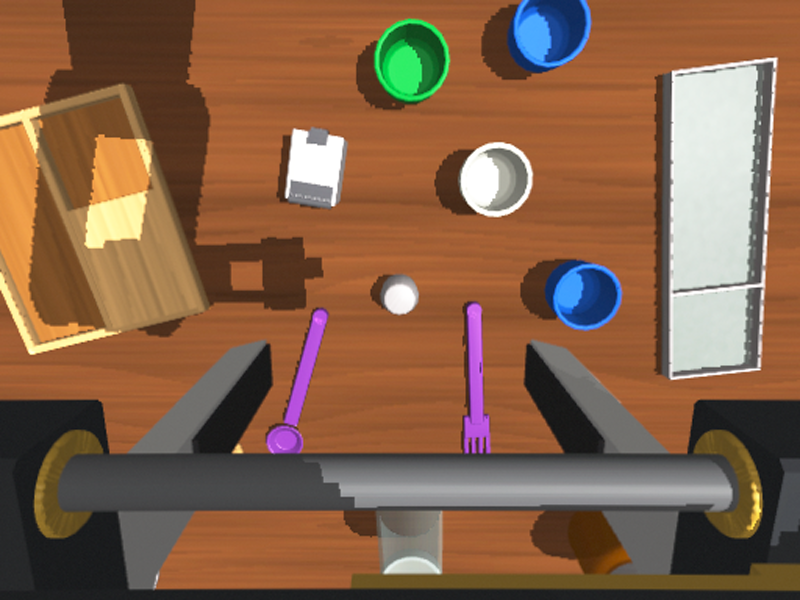

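The wrist view (800 px, down is +x) shows the following:
- The katori rim is at (496,179).
- The pickle box is at (315,167), with the hinge at the lower edge, which is the +x side.
- The fork handle runs from (473,305) to (477,420).
- The spoon handle runs from (320,312) to (292,420).
- The lunchbox corners are visible.

Next I'll compute the cross-check.

```bash
cat > m2.py <<'E'
from h import *
z=np.load('pics/w1.npz');p=z['p'];c,M=cam("wrist",dict(tool_pos=z['pos'],ee_rot=z['rot']));np.set_printoptions(suppress=True,precision=1)
H,S,V=[cv2.cvtColor(p,cv2.COLOR_RGB2HSV)[:,:,i].astype(int) for i in range(3)]
def blob(m,win,zp,name):
    u0,v0,u1,v1=[int(a/1.5625) for a in win];q=np.zeros(m.shape,np.uint8);q[v0:v1,u0:u1]=m[v0:v1,u0:u1]
    k=max(cv2.findContours(q,0,2)[0],key=cv2.contourArea);W=plane(c,M,k[:,0],zp)[:,:2]*1000
    r=cv2.minAreaRect(W.astype(np.float32));print(name,np.round(r[0],1),np.round(r[1],1),round(r[2],1));return W
pur=(H>125)&(H<160)&(S>80)
blob(pur,(455,295,495,412),.007,'fork handle')
blob(pur,(285,300,335,420),.007,'spoon handle')
blob((S<60)&(V>60),(455,138,540,220),.044,'katori rim')
blob((S<60)&(V>60),(280,122,350,212),.040,'pickle')
f=lambda q,h:plane(c,M,np.array(q)/1.5625-.18,h)[:,:2]*1000
print('box corners',f([(671,379),(761,370),(777,59),(671,72)],.015),'mean',f([(671,379),(761,370),(777,59),(671,72)],.015).mean(0))
print('fork end',f([(474,303)],.005),'spoon end',f([(321,309)],.005))
print('pickle top corners',f([(292,128),(345,135),(333,206),(287,200)],.04))
print('knob',f([(400,295)],.03),'tray corners',f([(127,85),(207,308),(34,353)],.015))
E
python3 m2.py
```

```text
fork handle [604.3  76.8] [111.9  14.2] 3.8
spoon handle [613.5 -87.8] [ 14.3 120.8] 73.3
katori rim [435.2  81.8] [59.1 59.7] 33.5
pickle [426.5 -67.3] [46.2 62.8] 80.5
box corners [[622.1 265.7]
 [612.1 349.8]
 [337.6 314.4]
 [347.5 228.7]] mean [479.8 289.7]
fork end [[550.2  74.3]] spoon end [[557.1 -71.8]]
pickle top corners [[395.3 -85.4]
 [400.5 -42.4]
 [457.7 -53.6]
 [452.9 -92.2]]
knob [[536.9   3.6]] tray corners [[ 360.3 -227.4]
 [ 554.1 -176.8]
 [ 599.4 -344.2]]
```

```bash
python3 go.py 630 79 60 183.7  630 79 3 183.7
```

```text
shift [-13.14   7.64  24.05] turn -0.058 dist cm 28.4 q6 est -1.51
shift [-13.14   7.64  29.75] turn -0.058 dist cm 33.4 q6 est -1.51
t 1.73 pos [0.4991 0.0017 0.3005] yaw -179.64 w 0.0937 F [-0.3 -0.2 -1.1]
```

Request:
{"name": "servo_tool", "arguments": {"series": "-0.4 -13.1 7.6 10 -0.06; -0.4 -13.1 7.6 15 -0.06; -0.4 -13.1 7.6 18 -0.06; -0.4 -13.1 7.6 21 -0.06; -0.4 -13.1 7.6 24 -0.06; -0.4 -13.1 7.6 24 -0.06; -0.4 -13.1 7.6 24 -0.06; -0.4 -13.1 7.6 24 -0.06; -0.4 -13.1 7.6 24 -0.06; -0.4 -13.1 7.6 24 -0.06; -0.4 -13.1 7.6 24 -0.06"}}

```text
time: 2.65
tool_pos: [0.6321, 0.0772, 0.0646]
ee_rot: [-3.141, 0.006, -3.077]
wrist_force: [-0.3, -0.0, 0.0]
width: 0.0657
```

```bash
python3 go.py 630 79 3 183.7; python3 - <<'E'
from h import *
o,p,d=shot("wrist","w2");c,M=cam("wrist",o)
H,S,V=[cv2.cvtColor(p,cv2.COLOR_RGB2HSV)[:,:,i].astype(int) for i in range(3)]
m=((H>125)&(H<160)&(S>80)).astype(np.uint8)
for k in cv2.findContours(m,0,2)[0]:
    if cv2.contourArea(k)>150:
        r=cv2.minAreaRect((plane(c,M,k[:,0],.007)[:,:2]*1000).astype(np.float32));print(np.round(r[0],1),np.round(r[1],1),r[2])
E
```

```text
shift [0.24 0.2  6.16] turn 0.0 dist cm 6.2 q6 est -1.51
t 2.65 pos [0.6321 0.0772 0.0646] yaw -176.3 w 0.0657 F [-0.3 -0.   0. ]
[ 688.6 -113.5] [19.2 28.7] 36.800758361816406
[626.2  78.7] [154.4  25.7] 3.7798688411712646
[616.4 -87.5] [ 18.5 126.6] 72.8152084350586
```

View pics/w2.png

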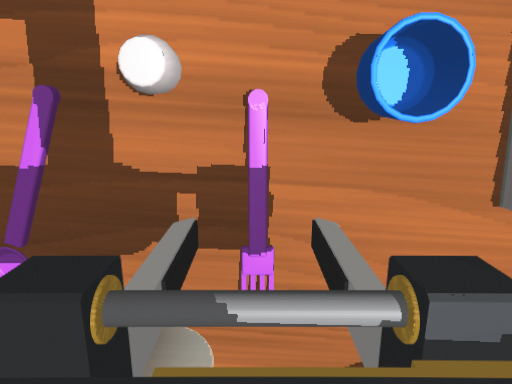

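The fork handle is centred between the open fingers, and its butt is at (258,98). Next I descend and grip.

Request:
{"name": "servo_tool", "arguments": {"series": "-0.4 0.1 0.1 2 0; -0.4 0.1 0.1 4 0; -0.4 0.1 0.1 5 0; -0.4 0.1 0.1 5.6 0; -0.4 0.1 0.1 5.7 0; -0.4 0.1 0.1 5.7 0; -0.4 0.1 0.1 5.7 0"}}

```text
time: 3.28
tool_pos: [0.6304, 0.0778, 0.0051]
ee_rot: [-3.142, 0.003, -3.077]
wrist_force: [-0.2, 0.1, 0.3]
width: 0.0658
```

Request:
{"name": "servo_tool", "arguments": {"series": "-0.4 0 0 0.2 0; 1 0 0 0.2 0; 1 0 0 0.2 0; 1 0 0 0.2 0; 1 0 0 0.2 0; 1 0 0 0.2 0; 1 0 0 0.2 0; 1 0 0 0.2 0; 1 0 0 0.2 0; 1 0 0 0.2 0; 1 0 0 0.2 0; 1 0 0 -2 0; 1 0 0 -5 0; 1 0 0 -8 0; 1 0 0 -10 0; 1 0 0 -10 0; 1 0 0 -10 0"}}

```text
time: 4.7
tool_pos: [0.6303, 0.0779, 0.1047]
ee_rot: [-3.142, 0.003, -3.077]
wrist_force: [-0.2, -0.2, -1.6]
width: 0.0134
```

```bash
python3 go.py 489 -330.4 60 194.1  489 -330.4 8 194.1
```

```text
shift [ 16.73 -39.84   4.42] turn -0.182 dist cm 43.4 q6 est -2.41
shift [ 16.75 -39.84   9.62] turn -0.182 dist cm 44.3 q6 est -2.41
t 4.7 pos [0.6303 0.0779 0.1047] yaw -176.32 w 0.0134 F [-0.2 -0.2 -1.6]
```

```bash
python3 - <<'E'
from h import *
z=np.load('pics/top0.npz');c,M=cam("top");P=cloud(c,M,z['d']).reshape(-1,3)
s=P[(P[:,1]<-.33)&(P[:,0]<.68)&(P[:,2]>.025)];print(len(s),np.nanmin(s,0),np.nanmax(s,0))
E
```

```text
2575 [ 0.5814904  -0.68411361  0.02504583] [ 0.67994787 -0.41004719  0.05755047]
```

Request:
{"name": "servo_tool", "arguments": {"series": "1 16.7 -39.8 0 -0.18; 1 16.7 -39.8 0 -0.18; 1 16.7 -39.8 0 -0.18; 1 16.7 -39.8 0 -0.18; 1 16.7 -39.8 0 -0.18; 1 16.7 -39.8 0 -0.18; 1 16.7 -39.8 0 -0.18; 1 16.7 -39.8 0 -0.18; 1 16.7 -39.8 0 -0.18; 1 16.7 -39.8 0 -0.18; 1 16.7 -39.8 0 -0.18; 1 16.7 -39.8 0 -0.18; 1 16.7 -39.8 0 -0.18; 1 16.7 -39.8 0 -0.18; 1 16.7 -39.8 0 -0.18; 1 16.7 -39.8 0 -0.18; 1 16.7 -39.8 0 -0.18"}}

```text
time: 6.12
tool_pos: [0.4888, -0.3288, 0.1034]
ee_rot: [3.141, 0.0, -2.895]
wrist_force: [-0.7, 0.5, -0.0]
width: 0.0138
```

```bash
python3 go.py 489 -330.4 8 194.1; python3 - <<'E'
from h import *
o,p,d=shot("wrist","w3")
E
```

```text
shift [ 0.02 -0.17  9.54] turn 0.0 dist cm 9.5 q6 est -2.41
t 6.12 pos [ 0.4888 -0.3288  0.1034] yaw -165.89 w 0.0138 F [-0.7  0.5 -0. ]
```

View pics/w3.png

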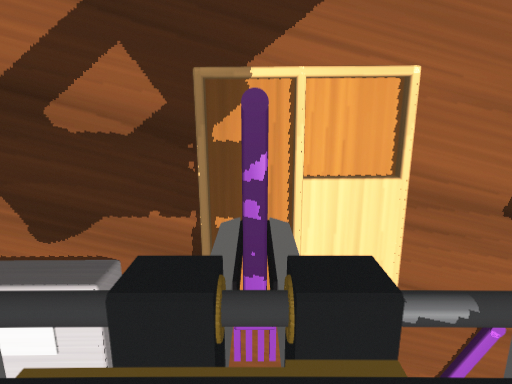

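The held fork is parallel to the groove and centred over it (handle at u≈255, groove u 205–297). I lower, release partway and lift.

Request:
{"name": "servo_tool", "arguments": {"series": "1 0 0 3 0; 1 0 0 6 0; 1 0 0 8 0; 1 0 0 9.2 0; 1 0 0 9.5 0; 1 0 0 9.5 0; 1 0 0 9.5 0; 0.4 0 0 9.5 0; 0.4 0 0 9.5 0; 0.4 0 0 9.5 0; 0.4 0 0 9.5 0; 0.4 0 0 9.5 0; 0.4 0 0 8 0; 0 0 0 5 0; 0 0 0 1 0; 0 0 0 -3 0; 0 0 0 -3 0; 0 0 0 -3 0"}}

```text
time: 7.67
tool_pos: [0.49, -0.3315, 0.1377]
ee_rot: [-3.135, 0.005, -2.897]
wrist_force: [-0.3, 0.6, -0.8]
width: 0.0469
```

```bash
python3 go.py 635 -94 60 163.2 635 -94 5 163.2
```

```text
shift [-19.77  19.59   7.74] turn 0.537 dist cm 28.9 q6 est -1.42
shift [-19.74  19.63  13.24] turn 0.537 dist cm 30.8 q6 est -1.42
t 7.67 pos [ 0.49   -0.3315  0.1377] yaw -166.01 w 0.0469 F [-0.3  0.6 -0.8]
```

Request:
{"name": "servo_tool", "arguments": {"series": "-0.2 -19.7 19.6 0 0.54; -0.2 -19.7 19.6 0 0.54; -0.2 -19.7 19.6 0 0.54; -0.2 -19.7 19.6 0 0.54; -0.2 -19.7 19.6 0 0.54; -0.2 -19.7 19.6 0 0.54; -0.2 -19.7 19.6 0 0.54; -0.2 -19.7 19.6 4 0.54; -0.2 -19.7 19.6 7.7 0.54; -0.2 -19.7 19.6 7.7 0.54; -0.2 -19.7 19.6 7.7 0.54; -0.2 -19.7 19.6 7.7 0.54; -0.2 -19.7 19.6 7.7 0.54"}}

```text
time: 8.75
tool_pos: [0.6335, -0.0932, 0.0592]
ee_rot: [3.141, 0.004, 2.845]
wrist_force: [-0.2, -0.4, 0.4]
width: 0.0564
```

```bash
python3 go.py 635 -94 3 163.2; python3 - <<'E'
from h import *
o,p,d=shot("wrist","w4");c,M=cam("wrist",o)
H,S,V=[cv2.cvtColor(p,cv2.COLOR_RGB2HSV)[:,:,i].astype(int) for i in range(3)]
m=((H>125)&(H<160)&(S>80)).astype(np.uint8);m[240:]=0
for k in cv2.findContours(m,0,2)[0]:
    if cv2.contourArea(k)>150:
        r=cv2.minAreaRect((plane(c,M,k[:,0],.007)[:,:2]*1000).astype(np.float32));print(np.round(r[0],1),np.round(r[1],1),r[2])
E
```

```text
shift [-0.14 -0.03  5.62] turn -0.004 dist cm 5.6 q6 est -1.42
t 8.75 pos [ 0.6335 -0.0932  0.0592] yaw 163.0 w 0.0564 F [-0.2 -0.4  0.4]
[607.1 -85.7] [ 13.2 105.5] 73.3658447265625
```

View pics/w4.png

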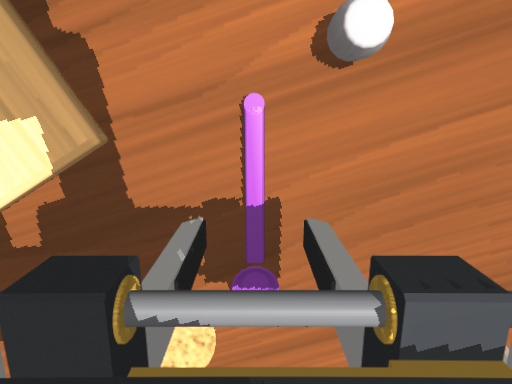

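The spoon handle is centred between the fingers (u≈254). Next I descend, grip and lift.

Request:
{"name": "servo_tool", "arguments": {"series": "-0.2 -0.1 0 2 0; -0.2 -0.1 0 4 0; -0.2 -0.1 0 5 0; -0.2 -0.1 0 5.5 0; -0.2 -0.1 0 5.6 0; -0.2 -0.1 0 5.6 0; -0.2 -0.1 0 5.6 0; 1 -0.1 0 5.6 0; 1 -0.1 0 5.6 0; 1 -0.1 0 5.6 0; 1 -0.1 0 5.6 0; 1 -0.1 0 5.6 0; 1 -0.1 0 5.6 0; 1 -0.1 0 5.6 0; 1 -0.1 0 4 0; 1 -0.1 0 0 0; 1 -0.1 0 -4 0; 1 -0.1 0 -6 0; 1 -0.1 0 -6 0; 1 -0.1 0 -6 0"}}

```text
time: 10.47
tool_pos: [0.634, -0.0927, 0.1183]
ee_rot: [3.141, 0.004, 2.846]
wrist_force: [0.1, -0.4, -1.3]
width: 0.0137
```

```bash
python3 go.py 437.5 283 100 187.2; python3 - <<'E'
from h import *
o,p,d=shot("top","t2")
cv2.imwrite('pics/t2b.png',cv2.resize(p[120:320,100:430,::-1],(800,485),interpolation=2))
E
```

```text
shift [29.75 30.21  1.73] turn -0.421 dist cm 42.4 q6 est -1.12
t 10.47 pos [ 0.634  -0.0927  0.1183] yaw 163.05 w 0.0137 F [ 0.1 -0.4 -1.3]
```

View pics/t2b.png

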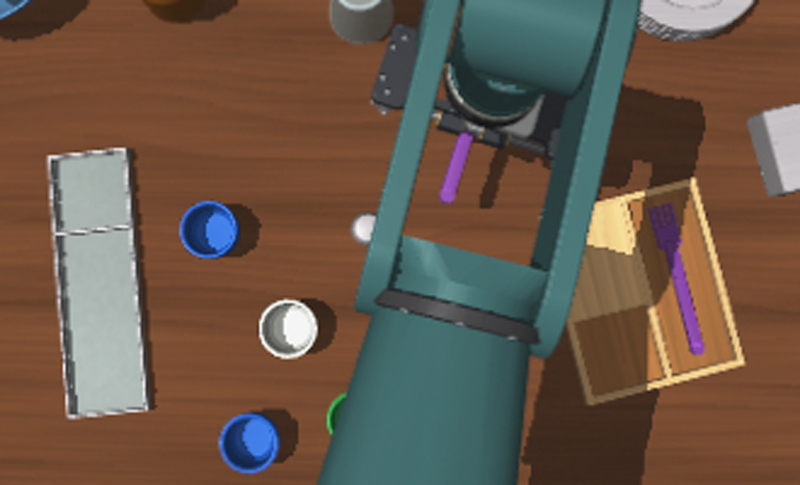

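The fork lies in the groove and the spoon is held. I move it to the lunchbox.

Request:
{"name": "servo_tool", "arguments": {"series": "1 29.7 30.2 0 -0.42; 1 29.7 30.2 0 -0.42; 1 29.7 30.2 0 -0.42; 1 29.7 30.2 0 -0.42; 1 29.7 30.2 0 -0.42; 1 29.7 30.2 0 -0.42; 1 29.7 30.2 0 -0.42; 1 29.7 30.2 0 -0.42; 1 29.7 30.2 0 -0.42; 1 29.7 30.2 0 -0.42; 1 29.7 30.2 0 -0.42; 1 29.7 30.2 0 -0.42; 1 29.7 30.2 1.7 -0.42; 1 29.7 30.2 1.7 -0.42; 1 29.7 30.2 1.7 -0.42; 1 29.7 30.2 1.7 -0.42"}}

```text
time: 11.85
tool_pos: [0.4372, 0.2816, 0.0988]
ee_rot: [-3.141, -0.001, -3.019]
wrist_force: [0.7, -0.4, 0.2]
width: 0.0136
```

```bash
python3 go.py 437.5 283 6.5 187.2; python3 - <<'E'
from h import *
o,p,d=shot("wrist","w5")
E
```

```text
shift [-0.06  0.15  9.23] turn -0.003 dist cm 9.2 q6 est -1.12
t 11.85 pos [0.4372 0.2816 0.0988] yaw -173.0 w 0.0136 F [ 0.7 -0.4  0.2]
```

View pics/w5.png

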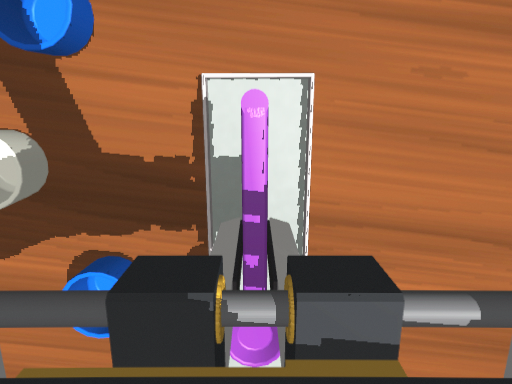

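The spoon is parallel to the long bay and centred in it. I lower and release.

Request:
{"name": "servo_tool", "arguments": {"series": "1 0 0.1 3 0; 1 0 0.1 6 0; 1 0 0.1 8 0; 1 0 0.1 9 0; 1 0 0.1 9.2 0; 1 0 0.1 9.2 0; 1 0 0.1 9.2 0; 0.4 0 0.1 9.2 0; 0.4 0 0.1 9.2 0; 0.4 0 0.1 9.2 0; 0.4 0 0.1 9.2 0; 0.4 0 0.1 9.2 0; 0.4 0 0.1 7.5 0; 0 0 0.1 5 0; -0.5 0 0.1 1 0; -1 0 0.1 -3 0; -1 0 0.1 -3 0; -1 0 0.1 -3 0"}}

```text
time: 13.4
tool_pos: [0.4387, 0.285, 0.1332]
ee_rot: [3.139, 0.007, -3.017]
wrist_force: [-0.4, 0.1, -0.7]
width: 0.0587
```

```bash
python3 go.py 435 82 70 180 435 82 22 180
```

```text
shift [  2.93 -20.11   6.24] turn 0.124 dist cm 21.3 q6 est -1.38
shift [  2.97 -20.12  11.04] turn 0.124 dist cm 23.1 q6 est -1.38
t 13.4 pos [0.4387 0.285  0.1332] yaw -172.88 w 0.0587 F [-0.4  0.1 -0.7]
```

Request:
{"name": "servo_tool", "arguments": {"series": "-1 2.9 -20.1 0 0.12; -1 2.9 -20.1 0 0.12; -1 2.9 -20.1 0 0.12; -1 2.9 -20.1 0 0.12; -1 2.9 -20.1 0 0.12; -1 2.9 -20.1 0 0.12; -1 2.9 -20.1 0 0.12; -1 2.9 -20.1 3 0.12; -1 2.9 -20.1 6.2 0.12; -1 2.9 -20.1 6.2 0.12; -1 2.9 -20.1 6.2 0.12; -1 2.9 -20.1 6.2 0.12"}}

```text
time: 14.4
tool_pos: [0.4333, 0.0819, 0.0682]
ee_rot: [3.141, 0.0, -3.136]
wrist_force: [-0.2, 0.3, -0.4]
width: 0.094
```

```bash
python3 go.py 435 82 22 180; python3 - <<'E'
from h import *
o,p,d=shot("wrist","w6")
E
```

```text
shift [-0.17  0.01  4.62] turn 0.006 dist cm 4.6 q6 est -1.38
t 14.4 pos [0.4333 0.0819 0.0682] yaw -179.67 w 0.094 F [-0.2  0.3 -0.4]
```

View pics/w6.png

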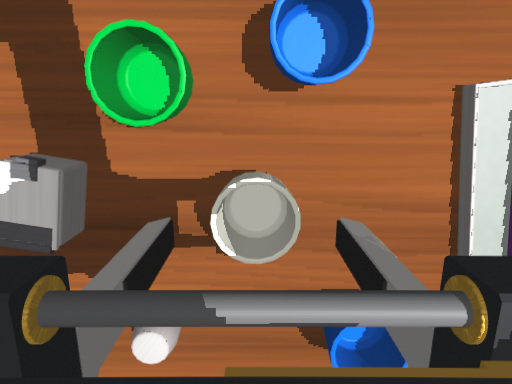

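The katori rim (255,218) is centred between the fingers. I descend, close and lift.

Request:
{"name": "servo_tool", "arguments": {"series": "-1 -0.2 0 2 0; -1 -0.2 0 4 0; -1 -0.2 0 4.6 0; -1 -0.2 0 4.6 0; -1 -0.2 0 4.6 0; 1 -0.2 0 4.6 0; 1 -0.2 0 4.6 0; 1 -0.2 0 4.6 0; 1 -0.2 0 4.6 0; 1 -0.2 0 4.6 0; 1 -0.2 0 4.6 0; 1 -0.2 0 4.6 0; 1 -0.2 0 4.2 0; 1 -0.2 0 3 0; 1 -0.2 0 1 0; 1 -0.2 0 -2 0; 1 -0.2 0 -4 0; 1 -0.2 0 -5 0; 1 -0.2 0 -5 0; 1 -0.2 0 -5 0"}}

```text
time: 16.12
tool_pos: [0.4347, 0.0808, 0.1169]
ee_rot: [-3.142, -0.0, -3.137]
wrist_force: [-0.4, -0.3, -2.1]
width: 0.0592
```

```bash
python3 go.py 574.4 300.5 115 187.2 574.4 300.5 26 187.2
```

```text
shift [-14.07  21.91   0.18] turn -0.121 dist cm 26.0 q6 est -1.21
shift [-14.07  21.91   9.08] turn -0.121 dist cm 27.6 q6 est -1.21
t 16.12 pos [0.4347 0.0808 0.1169] yaw -179.76 w 0.0592 F [-0.4 -0.3 -2.1]
```

Request:
{"name": "servo_tool", "arguments": {"series": "1 -1 1.5 0 -0.01; 1 -2.5 4 0 -0.03; 1 -4.5 7 0 -0.05; 1 -6.5 10 0 -0.07; 1 -8.5 13 0 -0.09; 1 -10.5 16 0 -0.1; 1 -12 18.5 0 -0.11; 1 -13 20.3 0 -0.12; 1 -13.7 21.4 0 -0.12; 1 -14.1 21.9 0 -0.12; 1 -14.1 21.9 0 -0.12; 1 -14.1 21.9 1.5 -0.12; 1 -14.1 21.9 3 -0.12; 1 -14.1 21.9 4.5 -0.12; 1 -14.1 21.9 5 -0.12; 1 -14.1 21.9 5 -0.12; 1 -14.1 21.9 5 -0.12"}}

```text
time: 17.53
tool_pos: [0.5747, 0.2997, 0.0673]
ee_rot: [-3.141, -0.001, -3.018]
wrist_force: [0.1, 0.7, -1.6]
width: 0.0591
```

```bash
python3 go.py 574.4 300.5 25 187.2; python3 - <<'E'
from h import *
o,p,d=shot("wrist","w7")
E
```

```text
shift [0.01 0.09 4.23] turn -0.002 dist cm 4.2 q6 est -1.21
t 17.53 pos [0.5747 0.2997 0.0673] yaw -172.93 w 0.0591 F [ 0.1  0.7 -1.6]
```

View pics/w7.png

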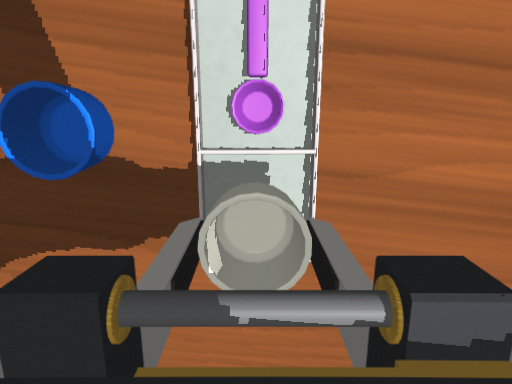

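The katori is over the square bay and centred in it, and the spoon lies in its own bay. I lower gently.

Request:
{"name": "servo_tool", "arguments": {"series": "1 0 0.1 1.5 0; 1 0 0.1 3 0; 1 0 0.1 3.6 0; 1 0 0.1 4 0; 1 0 0.1 4.2 0; 1 0 0.1 4.3 0; 1 0 0.1 4.3 0; 1 0 0.1 4.3 0"}}

```text
time: 18.25
tool_pos: [0.5755, 0.3017, 0.0255]
ee_rot: [3.141, 0.002, -3.017]
wrist_force: [-0.6, 0.1, -1.4]
width: 0.0588
```

Still hanging, with a wrist force of -1.4 N. I lower a little more until it touches.

Request:
{"name": "servo_tool", "arguments": {"series": "1 0 0 0.1 0; 1 0 0 0.15 0; 1 0 0 0.15 0; 1 0 0 0.2 0; 1 0 0 0.2 0"}}

```text
time: 18.67
tool_pos: [0.5757, 0.3018, 0.0249]
ee_rot: [3.141, 0.003, -3.017]
wrist_force: [-2.9, -1.0, 7.8]
width: 0.059
```

Request:
{"name": "servo_tool", "arguments": {"series": "0.3 0 0 -0.05 0; -0.6 0 0 -0.05 0; -0.9 0 0 -0.05 0; -1 0 0 -0.05 0; -1 0 0 -0.05 0; -1 0 0 -0.05 0; -1 0 0 -2 0; -1 0 0 -5 0; -1 0 0 -8 0; -1 0 0 -10 0; -1 0 0 -10 0"}}

```text
time: 19.58
tool_pos: [0.5779, 0.3028, 0.129]
ee_rot: [3.139, 0.011, -3.017]
wrist_force: [1.0, 0.5, 0.3]
width: 0.0937
```

```bash
python3 go.py 426.5 -68 70 171 426.5 -68 18 171
```

```text
shift [ 19.68 -34.93   5.58] turn 0.281 dist cm 40.5 q6 est -1.57
shift [ 19.73 -34.95  10.78] turn 0.281 dist cm 41.6 q6 est -1.57
t 19.58 pos [0.5779 0.3028 0.129 ] yaw -172.88 w 0.0937 F [1.  0.5 0.3]
```

Request:
{"name": "servo_tool", "arguments": {"series": "-1 19.7 -34.9 0 0.28; -1 19.7 -34.9 0 0.28; -1 19.7 -34.9 0 0.28; -1 19.7 -34.9 0 0.28; -1 19.7 -34.9 0 0.28; -1 19.7 -34.9 0 0.28; -1 19.7 -34.9 0 0.28; -1 19.7 -34.9 0 0.28; -1 19.7 -34.9 0 0.28; -1 19.7 -34.9 0 0.28; -1 19.7 -34.9 0 0.28; -1 19.7 -34.9 0 0.28; -1 19.7 -34.9 3 0.28; -1 19.7 -34.9 5.6 0.28; -1 19.7 -34.9 5.6 0.28; -1 19.7 -34.9 5.6 0.28; -1 19.7 -34.9 5.6 0.28"}}

```text
time: 21.0
tool_pos: [0.4235, -0.0685, 0.0673]
ee_rot: [3.141, 0.001, 2.987]
wrist_force: [0.7, 0.9, 1.4]
width: 0.0942
```

```bash
python3 go.py 426.5 -68 18 171; python3 - <<'E'
from h import *
o,p,d=shot("wrist","w8")
E
```

```text
shift [-0.28  0.09  4.93] turn 0.003 dist cm 4.9 q6 est -1.57
t 21.0 pos [ 0.4235 -0.0685  0.0673] yaw 171.17 w 0.0942 F [0.7 0.9 1.4]
```

View pics/w8.png

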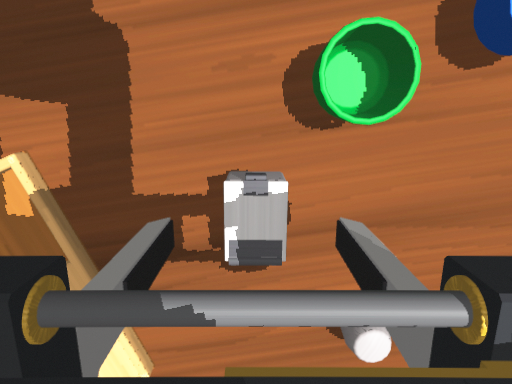

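The pickle box is square to the jaws and centred (u≈256), with its hinge towards +x. I grip and lift it.

Request:
{"name": "servo_tool", "arguments": {"series": "-1 -0.3 0.1 2 0; -1 -0.3 0.1 4 0; -1 -0.3 0.1 4.9 0; -1 -0.3 0.1 4.9 0; -1 -0.3 0.1 4.9 0; 1 -0.3 0.1 4.9 0; 1 -0.3 0.1 4.9 0; 1 -0.3 0.1 4.9 0; 1 -0.3 0.1 4.9 0; 1 -0.3 0.1 4.9 0; 1 -0.3 0.1 4.9 0; 1 -0.3 0.1 4.9 0; 1 -0.3 0.1 4.9 0; 1 -0.3 0.1 4 0; 1 -0.3 0.1 1 0; 1 -0.3 0.1 -2 0; 1 -0.3 0.1 -5 0; 1 -0.3 0.1 -5 0; 1 -0.3 0.1 -5 0"}}

```text
time: 22.63
tool_pos: [0.4272, -0.0691, 0.1188]
ee_rot: [-3.141, 0.005, 2.986]
wrist_force: [-0.4, 0.1, -1.7]
width: 0.0418
```

```bash
python3 go.py 416 -262 70 194.1
```

```text
shift [ -1.87 -19.22   4.91] turn -0.402 dist cm 19.9 q6 est -2.38
t 22.63 pos [ 0.4272 -0.0691  0.1188] yaw 171.07 w 0.0418 F [-0.4  0.1 -1.7]
```

Request:
{"name": "servo_tool", "arguments": {"series": "1 -0.2 -2 0 -0.04; 1 -0.5 -5 0 -0.1; 1 -0.8 -8 0 -0.17; 1 -1.1 -11 0 -0.23; 1 -1.4 -14 0 -0.3; 1 -1.7 -17 0 -0.36; 1 -1.9 -19.2 0 -0.4; 1 -1.9 -19.2 0 -0.4; 1 -1.9 -19.2 2.5 -0.4; 1 -1.9 -19.2 4.5 -0.4; 1 -1.9 -19.2 4.9 -0.4; 1 -1.9 -19.2 4.9 -0.4; 1 -1.9 -19.2 4.9 -0.4; 1 -1.9 -19.2 4.9 -0.4"}}

```text
time: 23.8
tool_pos: [0.4154, -0.2614, 0.0685]
ee_rot: [-3.14, 0.001, -2.897]
wrist_force: [0.1, 0.0, -1.1]
width: 0.0414
```

```bash
python3 go.py 416 -262 22 194.1; python3 - <<'E'
from h import *
o,p,d=shot("wrist","w9")
E
```

```text
shift [-0.04 -0.07  4.65] turn -0.001 dist cm 4.7 q6 est -2.38
t 23.8 pos [ 0.4154 -0.2614  0.0685] yaw -165.98 w 0.0414 F [ 0.1  0.  -1.1]
```

View pics/w9.png

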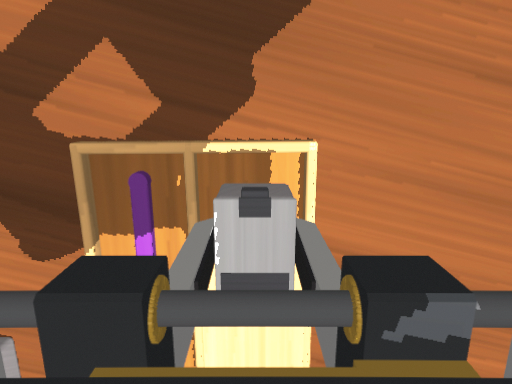

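The box is held upright over the recess and parallel to it. I lower it.

Request:
{"name": "servo_tool", "arguments": {"series": "1 0 0 2 0; 1 0 0 3.5 0; 1 0 0 4.1 0; 1 0 0 4.3 0; 1 0 0 4.4 0; 1 0 0 4.5 0; 1 0 0 4.5 0"}}

```text
time: 24.43
tool_pos: [0.4154, -0.2618, 0.0234]
ee_rot: [-3.14, 0.001, -2.897]
wrist_force: [0.5, -0.5, -1.4]
width: 0.0418
```

Request:
{"name": "servo_tool", "arguments": {"series": "1 0 0 0.1 0; 1 0 0 0.2 0; 1 0 0 0.2 0"}}

```text
time: 24.68
tool_pos: [0.4155, -0.2619, 0.0224]
ee_rot: [-3.14, 0.001, -2.897]
wrist_force: [-0.4, 1.9, 5.9]
width: 0.0418
```

Request:
{"name": "servo_tool", "arguments": {"series": "0 0 0 0 0; -0.3 0 0 0 0; -0.3 0 0 0 0; -0.3 0 0 0 0; -0.3 0 0 0 0; -0.3 0 0 -2 0; -0.3 0 0 -6 0; -0.3 0 0 -10 0; -0.3 0 0 -14 0; -0.3 0 0 -17 0; -0.3 -2 20 -20 0; -0.3 -2 20 -20 0; -0.3 -2 20 -20 0; -0.3 -2 20 -20 0; -0.3 -2 20 -20 0; -0.3 -2 20 -20 0; -0.3 -2 20 -20 0; -0.3 -2 20 -20 0"}}

```text
time: 26.18
tool_pos: [0.3858, -0.0627, 0.2203]
ee_rot: [-3.141, -0.0, -2.897]
wrist_force: [0.5, 0.1, -0.1]
width: 0.0609
```

```bash
python3 go.py 400 0 200 180; python3 - <<'E'
from h import *
o,p,d=shot("top","t3");s,ps,d2=shot("scene","s3")
a=p[100:330,90:450,::-1];b=ps[:,:,::-1]
cv2.imwrite('pics/fin.png',np.vstack([cv2.resize(a,(470,300)),cv2.resize(b[60:310,80:460],(470,300))]))
E
```

```text
shift [-2.9   5.75  2.03] turn 0.245 dist cm 6.7 q6 est -1.57
t 26.18 pos [ 0.3858 -0.0627  0.2203] yaw -165.98 w 0.0609 F [ 0.5  0.1 -0.1]
```

View pics/fin.png

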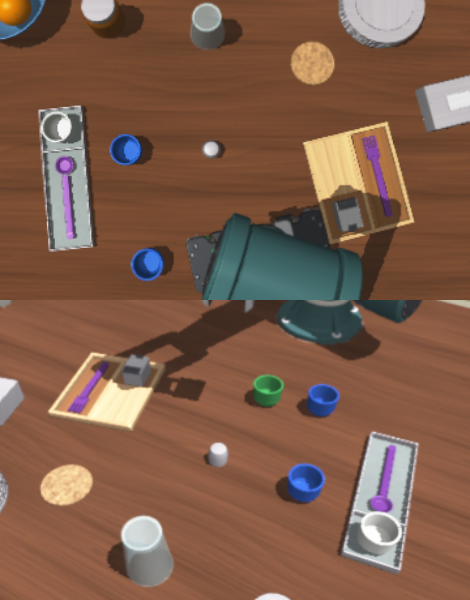

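All four parts are in place. I'll check the numbers in the container frames from the top image.

```bash
cat > f.py <<'E'
from h import *
c,M=cam("top");z=np.load('pics/t3.npz');p=z['p']
H,S,V=[cv2.cvtColor(p,cv2.COLOR_RGB2HSV)[:,:,i].astype(int) for i in range(3)]
F={'box':((478.7,288.6),7.2),'tray':((478.3,-287.7),14.1)}
def loc(xy,f):
    m,a=F[f];a=np.radians(a);return np.array([[np.cos(a),np.sin(a)],[-np.sin(a),np.cos(a)]])@(np.array(xy)-m)
pur=((H>125)&(H<160)&(S>80)).astype(np.uint8)
for k in cv2.findContours(pur,0,2)[0]:
    if cv2.contourArea(k)>100:
        r=cv2.minAreaRect((plane(c,M,k[:,0],.01)[:,:2]*1000).astype(np.float32));f='box' if r[0][1]>0 else 'tray'
        print('spoon' if f=='box' else 'fork',loc(r[0],f).round(1),np.round(r[1],1),round(r[2],1))
P=cloud(c,M,z['d'])
for n,xy,f,zz in(('katori',(575,301),'box',.044),('pickle',(415,-262),'tray',.04)):
    q=P.reshape(-1,3)*1000;q=q[(np.hypot(q[:,0]-xy[0],q[:,1]-xy[1])<50)&(q[:,2]>zz*1000-5)]
    r=cv2.minAreaRect(q[:,:2].astype(np.float32));print(n,loc(r[0],f).round(1),np.round(r[1],1),'top z',np.percentile(q[:,2],[10,50,90]).round(1))
E
python3 f.py
```

```text
spoon [-58.    1.8] [121.1  14.3] 7.4
spoon [24.  1.] [33.5 34.4] 1.2
fork [  2.  -41.8] [161.9  26. ] 13.4
katori [98.3  0.6] [58.8 56.9] top z [40.9 46.7 49.2]
pickle [-54.1  41.5] [61.5 44.3] top z [42.4 44.5 46.8]
```

```bash
python3 -c "
from bench import robot
print(robot.close_job())"
```

```text
the job is handed in; nothing more can be done
None
```

Both lunch kits are made up and the job is handed in at about 26 s of the 99 s allowed. It reported no verdict.

The last top-camera check, before hand-in, gave these positions in the container frames:

| Part | Container | Measured x, y (mm) | Target x, y (mm) |
|---|---|---|---|
| Spoon | lunchbox | about -39, +1.5 | -41.5, 0 |
| Katori | lunchbox | 98, 1 | 96.5, 0 |
| Fork | tray | 2, -42 | 0, -44 |
| Pickle box | tray | -54, 41.5 | -55, 40 |

- **Angles:** the spoon and fork each lie within about 1° of their container's axis.
- **Upright:** the katori and pickle box tops sit at about the expected heights. I did not measure their tilt separately; both looked upright in the last pictures.
- **Katori:** it was lowered until the wrist felt about 8 N of contact and only then released, so it was not dropped.
- **Tumbler and look-alikes:** the tumbler and the look-alikes in view stood in place in the last pictures, though I did not measure the tumbler again. The arm never went near it.
- **Arm:** it was clear of everything and holding nothing at hand-in.

No check failed. The one oddity is that the top camera saw the spoon as two pieces, so its position is worked out from its two ends.

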